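# Shut the cheese box and lock its lid with the cam lever

### The job

Put the cheese away after breakfast: push the lid of the steel cheese box fully shut, then lock it by turning the lever on the front of the box clockwise (seen from above) up over its cam until it drops fully home into the low notch, and let go. Work gently: do not force the lever on against its stop, so that the box does not turn on its stand, and leave the jam jars and the pepper mill where they are.

Things in the scene. Friction and masses are not known exactly. Their poses are not given: they have to be found in the camera images.
- cheese_box: Open steel box, 150 (x) by 220 (y) by 95 mm high, with cheese inside, on a stiff 6 mm high round turntable; 15 to 25 N at the lever's post turns the box on it (about its z axis), less does not. Origin: centre of the underside, on the worktop; -x of its frame is the front (the lock's side), z up. In front a round bracket (78 mm across, top 86 mm up) carries a ring-shaped steel cam and the lever.
- lid (a joint): Flat steel lid, 156 by 226 by 12 mm, hinged along the box's rear top edge (axis at x = +78, z = 96 mm in the box's frame). 0 = shut (its top then 108 mm above the worktop, the panel on it 109.5), grows as it opens, rad. Starts ajar at 0.45 to 0.9; the stiff hinge keeps it where it is left; 2 to 6 N from above near its middle closes it.
- lid_top (a point): Point on the lid's upper face, 95 mm from the hinge axis, half-way across the width: a good place to push. Its z axis is the lid's outward normal.
- lock_pivot (a point): Point on the lever's vertical turning axis, 9 mm above the bracket (x = -108, y = 0, z = 95 mm in the box's frame). The lever drops into the notch somewhere between 1.0 and 2.0 rad clockwise of where it first stands; where exactly differs from box to box and is not told: turn until it drops. The ramp rises over 0.75 rad to a top about 0.3 rad wide; the hard stop comes 0.2 rad past the notch's edge.
- lever_grip (a point): Centre of the lever's upright round black grip post, 22 mm across, 45 mm tall, 85 mm from the turning axis; the top of the arm below it is 22.5 mm under this point. Height above the box's underside: 148 mm at first, 158 on top of the cam, 140 when dropped into the notch. A spring (about 12 N) holds the lever down; turning takes 1 to 6 N at the post. The post always stays on the front side of the lid.
- jar_left: One of three like jam jars with screw caps, 60 mm across, 75 mm tall, standing loose beside the box; origin at the centre of its underside. Leave alone.
- jar_a: One of three like jam jars with screw caps, 60 mm across, 75 mm tall, standing loose beside the box; origin at the centre of its underside. Leave alone.
- jar_b: One of three like jam jars with screw caps, 60 mm across, 75 mm tall, standing loose beside the box; origin at the centre of its underside. Leave alone.
- mill: Turned wooden pepper mill, 52 mm across, 160 mm tall, loose, right of the box towards the back. Leave alone.
- lever_tongue (a point): Tip of the lever's short tongue, 50 mm from the turning axis, 110 degrees clockwise of the arm, at mid thickness (tongue 22 mm wide, 8 thick). It swings over the lid's front edge as the lever locks, and blocks the lid if that is still open.

How it is judged:
By the outcome, as a careful person would: the job done as asked, in the order asked, and still so for the second after the job is handed in, with the robot touching nothing.
It also fails if it takes over 64 s, if anything falls off the work surface, if the arm or the gripper's body presses on something with over 40 N, if the wrist force passes 120 N, or if a joint passes its speed limit or range.

### The arm

A 7-joint arm with a two-finger parallel gripper is mounted at the origin on a cart in front of the work surface, level with it; the furniture and walls round the work are solid. World frame = base frame: x ahead of the robot, y to its left, z up, the work surface at z = 0. Lengths are in m, angles in rad, forces in N, time in s.
With the tool pointing down it reaches from about 0.425 to 0.925 m from the base axis. Payload 6.8 kg.
Tool frame: the origin (TCP) lies at the very end of the fingers, on their centre line; the grasp point (between the pads) lies 19 mm behind it; z points along the fingers, x is the direction in which the jaws open and shut, and the axes are right-handed (so a half turn about z gives the same grasp; the last joint's range is limited). The gripper opens to 85 mm and grips with 20 to 120 N. Pads are 22 mm wide; open, the fingers measure 114 mm over their backs; the gripper's body (76 mm by 85 mm) begins 54 mm behind the grasp point. The pads swing forward as they close: fully open they stand 13 mm farther back than shut.
Start: joints at [-1.297, 0.477, 0.022, 1.555, -0.011, 1.109, -0.083], TCP at [0.251, 0.626, 0.231] pointing down, gripper open.
Joint ranges: [-2.96, 2.96], [-0.34, 2.1], [-1.41, 1.46], [0.24, 2.44], [-1.37, 4.51], [0.17, 1.92], [-2.96, 2.96]. Speed limits (rad/s): [2.39, 2.39, 3.14, 3.14, 3.14, 3.14, 3.14].

### API

Orientations are given as a rotation vector (axis times angle).
In Python, from bench import r, grab_frame gives the robot as it stands. The module is installed in compiled form; this text tells all that it offers.
- The arm moves only by the tool send_rows, never from a script. Its argument "series" is a list of rows, each a list of 2 entries, a list of its own where there are three numbers: the shift along the tool's x, y, z in m, then the turn, a rotation vector about the tool's x, y, z in units of 5 degrees (1.0 is 5 degrees). A call has 1 to 20 rows; each row shifts and turns the commanded pose from where the row before left it, along the tool's axes as they then stand; what a row does not reach is not made up. A row lasts 1/8 s, in which the tool goes at most 62.5 mm and 10.7 degrees, less where a joint would pass 70% of its speed; a pose out of reach is approached as far as the arm can. A call is refused whole if a number of a shift passes 0.0625 or a number of a turn 1, either way. A call with a gripper value outside its range is refused whole. "fingers" is the closure in counts, from 0 (fully open) to 255 (shut), set as the call begins (left out, the last holds). The fingers move at their own pace and stop on an object; "grip_force" is the grip in N (left out, the last holds). Time passes only in rows, so rows that do not move let the fingers close. It gives the time, the measured TCP pose, the force and the opening at its end, in the units of the state.
- r.get_obs(): the state, without advancing time (a new reading comes with each control period).
- grab_frame(name): name is "scene" or "top" or "wrist"; returns a dict with "frame" (384x512x3 uint8, red, green, blue), "fx", "fy", "cx", "cy" (pixels), "origin" and "rotation" of the camera in the world; the wrist camera has in their place "T_tool_cam" (4x4, takes a point from camera to tool coordinates, whose origin is the TCP and whose axes are the tool frame's). Camera axes: x right, y down, z forward; pixel columns grow to the right and rows downward; lengths in m; the calibration is good to about 2 mm. The wrist camera is an equidistant fisheye: a pixel r from the principal point sees the ray r / f radians off the axis. A picture is of the moment at which its call begins: read the wrist's pose just before it. There is no depth.
- r.hand_in(): hands the job in, once; it reports no verdict.
The state is a dict: "clock": time; "joints": joint angles; "qvel": joint speeds; "tau": joint torques, N m; "tcp_pos": TCP position; "orientation": TCP orientation; "contact_force": force on the tool from outside, world axes, zero at the start; "moment": the same for the moment, N m; "grip_width": finger opening in m.
Only numpy, scipy, OpenCV 4.12 (cv2) and the standard library are available. Lean on these libraries where they do the work, as an engineer would, in place of code of your own. Each camera call takes 0.05 s, during which the arm holds its last target.

## Working session

There is one attempt and no reset: what is moved stays moved. The work goes in short steps, Python scripts to look and compute and a tool call to move; the robot and the scene stay as the last step left them, time stands still between calls to the robot, and variables do not carry over. Pictures are saved under pics/ and viewed, and the job is handed in when it is done.

Besides the shell and the picture viewer there is one more tool, called after "Call:" as a command line: name --argument value ..., lists and objects as JSON in quotes. send_rows: Moves the arm, as the interface text tells. Its arguments: {"type":"object","properties":{"series":{"type":"array"},"fingers":{"type":"number"},"grip_force":{"type":"number"}},"required":["series"]}

```bash
mkdir -p pics; python3 - <<'E'
from bench import r, grab_frame
import cv2, numpy as np
print(r.get_obs())
for n in ["scene","top","wrist"]:
    d=grab_frame(n); cv2.imwrite(f"pics/{n}0.png",d["frame"][:,:,::-1]); print(n,{k:(np.round(v,4).tolist()) for k,v in d.items() if k!="frame"})
E
```

```text
{'clock': 0.0, 'joints': array([-1.29712046,  0.47776574,  0.0223681 ,  1.55645048, -0.0114902 ,
        1.1092844 , -0.08307664]), 'qvel': array([ 0.00187264,  0.00016588,  0.00032126, -0.00016499,  0.00010109,
       -0.00037344, -0.00054655]), 'tau': array([-2.60594325e-04, -5.96446037e+01,  1.60759952e+00, -2.81199521e+01,
        1.23494709e-02,  9.28577268e-03, -2.28773007e-05]), 'tcp_pos': array([0.25129875, 0.62584779, 0.23034972]), 'orientation': array([ 2.60161803e+00,  1.75901964e+00, -2.17172600e-03]), 'contact_force': array([ 0.56707587, -0.61982122, -0.01241176]), 'moment': array([ 0.02311611, -0.00852954, -0.02233011]), 'grip_width': 0.08554243312888936}
scene {'fx': 372.2568, 'fy': 372.2568, 'cx': 252.6194, 'cy': 191.0629, 'origin': [0.0259, -0.5983, 0.8248], 'rotation': [-2.1969, 0.8525, -0.3916]}
top {'fx': 407.1433, 'fy': 407.1433, 'cx': 255.6805, 'cy': 187.9935, 'origin': [0.3475, -0.0651, 1.3662], 'rotation': [-2.1409, 2.1231, -0.1783]}
wrist {'fx': 297.3186, 'fy': 297.3186, 'cx': 256.1971, 'cy': 188.5286, 'T_tool_cam': [[1.0, -0.0008, 0.0006, -0.0001], [0.0005, 0.9519, 0.3064, -0.0784], [-0.0008, -0.3064, 0.9519, -0.1419], [0.0, 0.0, 0.0, 1.0]]}
```

View pics/scene0.png

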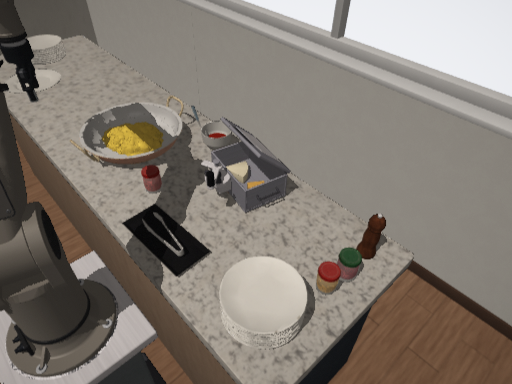

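View pics/top0.png

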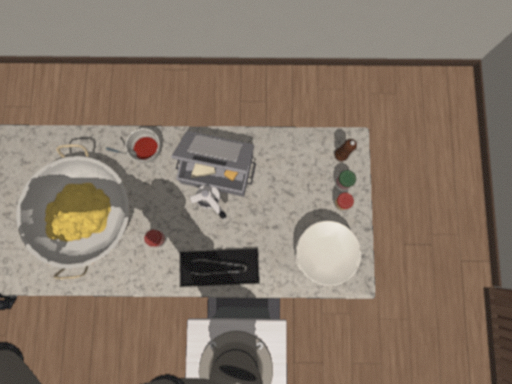

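View pics/wrist0.png

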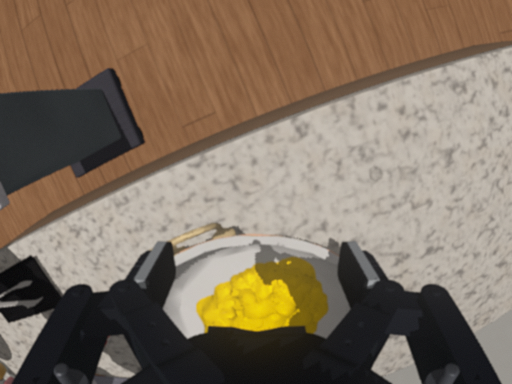

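```bash
python3 - <<'E'
import cv2
a=cv2.imread("pics/top0.png")[115:255,120:270]; cv2.imwrite("pics/topz.png",cv2.resize(a,None,fx=4,fy=4,interpolation=cv2.INTER_CUBIC))
a=cv2.imread("pics/scene0.png")[100:220,130:300]; cv2.imwrite("pics/scz.png",cv2.resize(a,None,fx=4.5,fy=4.5,interpolation=cv2.INTER_CUBIC))
E
```

```text
(no output)
```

View pics/topz.png

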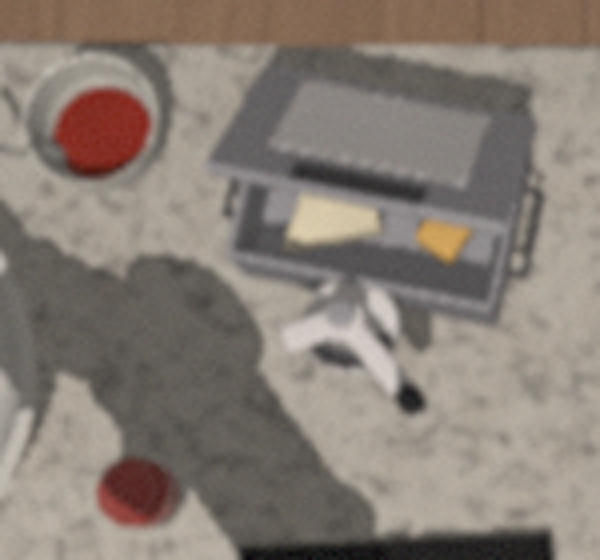

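View pics/scz.png

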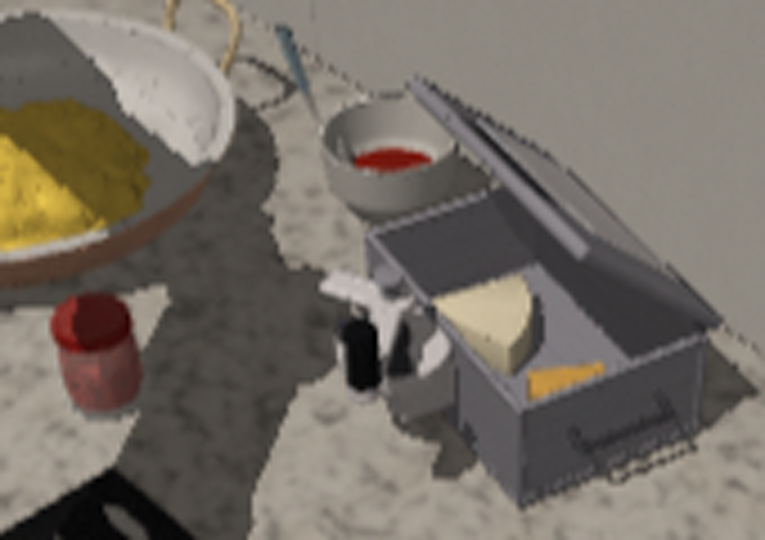

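```bash
cat > h.py <<'E'
import numpy as np, cv2
from scipy.spatial.transform import Rotation as R
from bench import r, grab_frame
CAM={"scene":(372.2568,252.6194,191.0629,np.array([0.0259,-0.5983,0.8248]),R.from_rotvec([-2.1969,0.8525,-0.3916])),
"top":(407.1433,255.6805,187.9935,np.array([0.3475,-0.0651,1.3662]),R.from_rotvec([-2.1409,2.1231,-0.1783]))}
def ray(n,u,v):
    f,cx,cy,o,Q=CAM[n]; d=Q.apply([(u-cx)/f,(v-cy)/f,1]); return o,d/np.linalg.norm(d)
def plane(n,u,v,z):
    o,d=ray(n,u,v); return o+d*(z-o[2])/d[2]
def tri(uv1,uv2):
    o1,d1=ray("scene",*uv1);o2,d2=ray("top",*uv2)
    t=np.linalg.lstsq(np.c_[d1,-d2],o2-o1,rcond=None)[0]
    a=o1+t[0]*d1;b=o2+t[1]*d2
    return (a+b)/2,np.linalg.norm(a-b)
def proj(n,p):
    f,cx,cy,o,Q=CAM[n]; q=Q.inv().apply(np.asarray(p)-o); return q[0]/q[2]*f+cx,q[1]/q[2]*f+cy
def wray(u,v,obs,d):
    f=d["fx"];x=u-d["cx"];y=v-d["cy"];rr=np.hypot(x,y);th=rr/f
    c=np.array([x/rr*np.sin(th),y/rr*np.sin(th),np.cos(th)])
    T=np.array(d["T_tool_cam"]);Q=R.from_rotvec(obs["orientation"])
    o=obs["tcp_pos"]+Q.apply(T[:3,3]); return o,Q.apply(T[:3,:3]@c)
def wproj(p,obs,d):
    T=np.array(d["T_tool_cam"]);Q=R.from_rotvec(obs["orientation"])
    t=Q.inv().apply(np.asarray(p)-obs["tcp_pos"]); c=T[:3,:3].T@(t-T[:3,3])
    th=np.arctan2(np.hypot(c[0],c[1]),c[2]); k=d["fx"]*th/np.hypot(c[0],c[1]); return d["cx"]+k*c[0],d["cy"]+k*c[1]
E
python3 - <<'E'
from h import *
z=lambda n,u,v:((120+u/4-.4,115+v/4-.4) if n=="top" else (130+u/4.5-.4,100+v/4.5-.4))
T=lambda u,v:z("top",u,v);S=lambda u,v:z("scene",u,v)
print("FL",tri(S(368,235),T(237,258)),plane("top",*T(237,258),.095),plane("scene",*S(368,235),.095))
print("FR",tri(S(522,405),T(495,315)),plane("top",*T(495,315),.095),plane("scene",*S(522,405),.095))
print("RR scene",plane("scene",*S(705,330),.095))
print("post",tri(S(358,322),T(410,393)),plane("top",*T(410,393),.168),plane("scene",*S(358,325),.168))
print("lidFL",tri(S(412,82),T(213,167)));print("lidFR",tri(S(588,248),T(513,226)))
for n,u,v in [("jarL",138,485)]: print(n,plane("top",*T(u,v),.075))
print("jars",plane("top",345,178,.075),plane("top",345,200,.075),plane("top",344,153,.05))
E
```

```text
FL (array([0.58903997, 0.1831723 , 0.10015811]), np.float64(0.0030308102943006317)) [0.59130747 0.18336231 0.095     ] [0.59171459 0.18948835 0.095     ]
FR (array([ 0.54667019, -0.02337381,  0.10389891]), np.float64(0.0023085869027671666)) [ 0.54712703 -0.02239455  0.095     ] [ 0.55412072 -0.01687152  0.095     ]
RR scene [ 0.69582605 -0.04392092  0.095     ]
post (array([0.47391847, 0.0378997 , 0.17519838]), np.float64(0.005037930821352684)) [0.47682168 0.03715875 0.168     ] [0.47493025 0.04399209 0.168     ]
lidFL (array([0.63566973, 0.18295762, 0.20706171]), np.float64(0.004325130502654262))
lidFR (array([ 0.59164311, -0.03700435,  0.21403989]), np.float64(0.004979758871388109))
jarL [0.41222517 0.25804281 0.075     ]
jars [ 0.60314786 -0.34934483  0.075     ] [ 0.5314074  -0.34730506  0.075     ] [ 0.69283504 -0.35393244  0.05      ]
```

Call:
send_rows --series '[[[0, 0, -0.033], [0, 0, 0]], [[0, 0, -0.033], [0, 0, 0]], [[0, 0, -0.033], [0, 0, 0]], [[0, 0, -0.033], [0, 0, 0]], [[-0.0247, 0.0301, 0], [0, 0, 0]], [[-0.0247, 0.0301, 0], [0, 0, 0]], [[-0.0247, 0.0301, 0], [0, 0, 0]], [[-0.0247, 0.0301, 0], [0, 0, 0]], [[-0.0247, 0.0301, 0], [0, 0, 0]], [[-0.0247, 0.0301, 0], [0, 0, 0]], [[-0.0247, 0.0301, 0], [0, 0, 0]], [[-0.0247, 0.0301, 0], [0, 0, 0]], [[-0.0247, 0.0301, 0], [0, 0, 0]], [[-0.0247, 0.0301, 0], [0, 0, 0]], [[-0.0247, 0.0301, 0], [0, 0, 0]], [[-0.0247, 0.0301, 0], [0, 0, 0]], [[-0.0247, 0.0301, 0], [0, 0, 0]], [[-0.0247, 0.0301, 0], [0, 0, 0]], [[-0.0247, 0.0301, 0], [0, 0, 0]], [[-0.0247, 0.0301, 0], [0, 0, 0]]]' --fingers 255

```text
clock: 2.65
tcp_pos: [0.5514, 0.0791, 0.3631]
orientation: [-2.602, -1.76, 0.0]
contact_force: [0.8, -0.2, 0.0]
grip_width: -0.0002
```

Call:
send_rows --series '[[[0, 0, 0], [0, 0, -1]], [[0, 0, 0], [0, 0, -1]], [[0, 0, 0], [0, 0, 0]]]'

```text
clock: 3.02
tcp_pos: [0.551, 0.0801, 0.363]
orientation: [-2.44, -1.978, 0.001]
contact_force: [0.6, 0.1, 0.3]
grip_width: -0.0
```

```bash
python3 - <<'E'
from h import *
o=r.get_obs(); d=grab_frame("wrist"); cv2.imwrite("pics/w1.png",cv2.resize(d["frame"][:,:,::-1],None,fx=1.5,fy=1.5))
print(o["tcp_pos"],o["orientation"],o["joints"],o["contact_force"],o["grip_width"],R.from_rotvec(o["orientation"]).as_matrix()[:,0])
E
```

```text
[0.55099317 0.08010942 0.36301664] [-2.44002734e+00 -1.97840252e+00  8.00570225e-04] [-0.5780943   0.18188967  0.37989511  1.68542286 -0.06992454  1.28823409
  1.17826907] [0.58452965 0.05511004 0.26029586] -3.383725510584075e-05 [ 2.06697970e-01  9.78404774e-01 -2.16103743e-04]
```

View pics/w1.png

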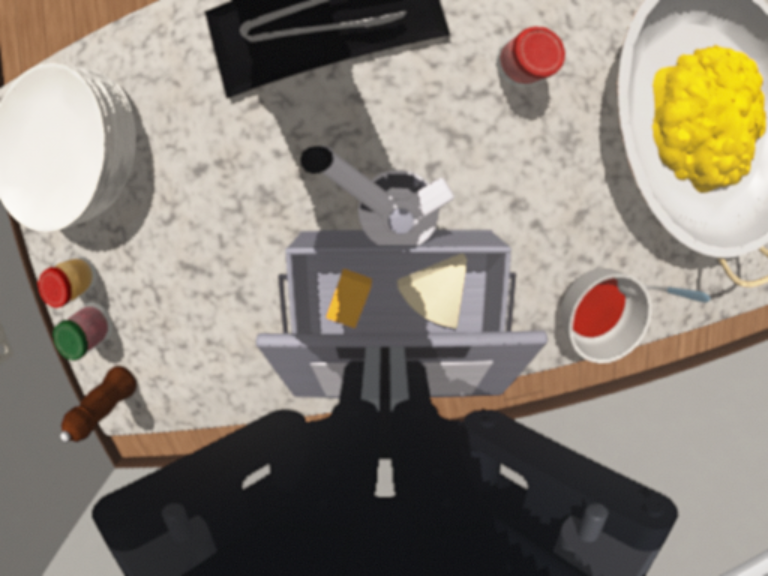

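```bash
cat >> h.py <<'E'
def wplane(u,v,z,o,d):
    a,b=wray(u,v,o,d); return a+b*(z-a[2])/b[2]
E
python3 - <<'E'
from h import *
o=r.get_obs(); d=grab_frame("wrist")
W=lambda u,v,z: wplane(u/1.5,v/1.5,z,o,d).round(4)
print("F +y",W(508,248,.095),"F -y",W(290,250,.095))
print("posttop",W(317,158,.170), "pivot", W(401,218,.105))
print("lid front corners", W(547,338,.21),W(258,340,.21))
im=d["frame"][90:180,170:350,::-1]; cv2.imwrite("pics/w1z.png",cv2.resize(im,None,fx=4.4,fy=4.4,interpolation=cv2.INTER_CUBIC))
E
```

```text
F +y [0.5937 0.1937 0.095 ] F -y [ 0.5522 -0.0124  0.095 ]
posttop [0.4735 0.0453 0.17  ] pivot [0.543  0.0975 0.105 ]
lid front corners [0.6364 0.1891 0.21  ] [ 0.5915 -0.0252  0.21  ]
```

View pics/w1z.png

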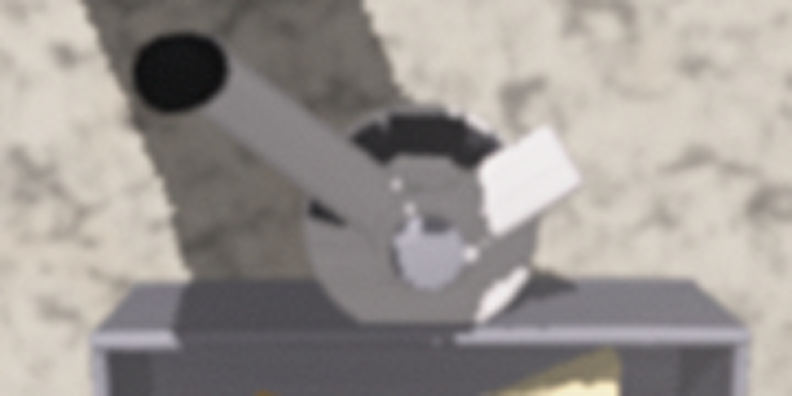

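Call:
send_rows --series '[[[0.004, 0.033, 0], [0, 0, 0]], [[0.004, 0.033, 0], [0, 0, 0]], [[0.004, 0.033, 0], [0, 0, 0]], [[0, 0, 0.04], [0, 0, 0]], [[0, 0, 0.04], [0, 0, 0]], [[0, 0, 0.04], [0, 0, 0]], [[0, 0, 0.04], [0, 0, 0]], [[0, 0, 0.01], [0, 0, 0]], [[0, 0, 0.01], [0, 0, 0]], [[0, 0, 0.01], [0, 0, 0]], [[0, 0, 0], [0, 0, 0]]]'

```text
clock: 4.5
tcp_pos: [0.6511, 0.0717, 0.1737]
orientation: [2.439, 1.979, 0.002]
contact_force: [0.8, 0.3, 1.1]
grip_width: 0.0002
```

Call:
send_rows --series '[[[0, 0, 0.01], [0, 0, 0]], [[0, 0, 0.01], [0, 0, 0]], [[0, 0, 0.01], [0, 0, 0]], [[0, 0, 0.005], [0, 0, 0]]]'

```text
clock: 5.0
tcp_pos: [0.6497, 0.0717, 0.1372]
orientation: [-2.438, -1.979, 0.003]
contact_force: [-1.4, 1.0, 2.8]
grip_width: 0.0001
```

```bash
python3 - <<'E'
from h import *
d=grab_frame("wrist"); cv2.imwrite("pics/w2.png",d["frame"][:,:,::-1])
d=grab_frame("scene"); cv2.imwrite("pics/s2.png",cv2.resize(d["frame"][100:220,130:300,::-1],None,fx=4,fy=4))
E
```

```text
(no output)
```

View pics/s2.png

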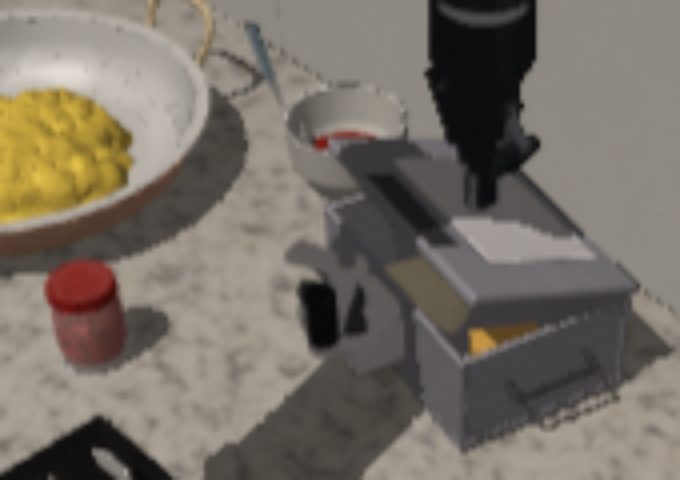

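The lid is following the fingertips; it is about half-way shut. I keep going.

Call:
send_rows --series '[[[0, 0, 0.008], [0, 0, 0]], [[0, 0, 0.008], [0, 0, 0]], [[0, 0, 0.005], [0, 0, 0]], [[0, 0, 0.003], [0, 0, 0]], [[0, 0, 0], [0, 0, 0]]]'

```text
clock: 5.72
tcp_pos: [0.6505, 0.0715, 0.1138]
orientation: [2.439, 1.98, -0.0]
contact_force: [0.2, 0.3, -0.9]
grip_width: 0.0004
```

Call:
send_rows --series '[[[0, 0, 0.002], [0, 0, 0]], [[0, 0, 0.001], [0, 0, 0]], [[0, 0, 0], [0, 0, 0]]]'

```text
clock: 6.1
tcp_pos: [0.6506, 0.0715, 0.1114]
orientation: [2.439, 1.979, 0.0]
contact_force: [-0.5, 0.0, 2.0]
grip_width: -0.0001
```

Call:
send_rows --series '[[[0, 0, 0.001], [0, 0, 0]], [[0, 0, 0.001], [0, 0, 0]], [[0, 0, 0], [0, 0, 0]]]'

```text
clock: 6.48
tcp_pos: [0.6504, 0.0716, 0.1091]
orientation: [-2.439, -1.98, 0.0]
contact_force: [-1.1, -0.4, 0.4]
grip_width: 0.0003
```

Call:
send_rows --series '[[[0, 0, 0.001], [0, 0, 0]], [[0, 0, 0], [0, 0, 0]]]'

```text
clock: 6.72
tcp_pos: [0.6506, 0.0716, 0.1082]
orientation: [2.439, 1.98, 0.0]
contact_force: [-0.9, -0.4, 1.1]
grip_width: -0.0003
```

Call:
send_rows --series '[[[0, 0, 0.001], [0, 0, 0]], [[0, 0, 0], [0, 0, 0]]]'

```text
clock: 6.98
tcp_pos: [0.6506, 0.0716, 0.1081]
orientation: [-2.439, -1.98, -0.001]
contact_force: [-4.0, -1.3, 8.5]
grip_width: 0.0002
```

Call:
send_rows --series '[[[0, 0, 0.001], [0, 0, 0]], [[0, 0, 0], [0, 0, 0]]]'

```text
clock: 7.22
tcp_pos: [0.6507, 0.0716, 0.1081]
orientation: [-2.439, -1.979, -0.001]
contact_force: [-6.5, -1.1, 15.2]
grip_width: -0.0002
```

```bash
python3 - <<'E'
from h import *
d=grab_frame("scene"); cv2.imwrite("pics/s3.png",cv2.resize(d["frame"][100:220,130:300,::-1],None,fx=4,fy=4))
print(r.get_obs()["contact_force"])
E
```

```text
[-7.13156078  0.0245887  15.19178378]
```

View pics/s3.png

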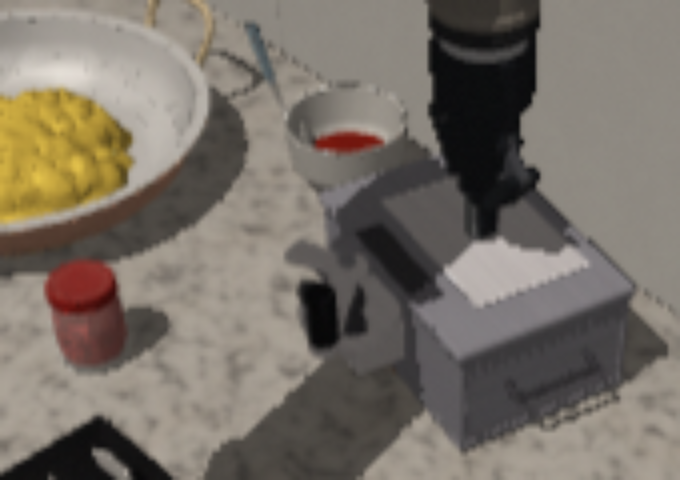

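Call:
send_rows --series '[[[0, 0, -0.033], [0, 0, 0]], [[0, 0, -0.033], [0, 0, 0]], [[0, 0, -0.033], [0, 0, 0]], [[0, 0, -0.033], [0, 0, 0]], [[-0.0106, -0.028, 0], [0, 0, 0]], [[-0.0106, -0.028, 0], [0, 0, 0]], [[-0.0106, -0.028, 0], [0, 0, 0]], [[-0.0106, -0.028, 0], [0, 0, 0]], [[-0.0106, -0.028, 0], [0, 0, 0]], [[-0.0106, -0.028, 0], [0, 0, 0]], [[0, 0, 0], [0, 0, -1]], [[0, 0, 0], [0, 0, -1]], [[0, 0, 0], [0, 0, -1]], [[0, 0, 0], [0, 0, -1]], [[0, 0, 0], [0, 0, -1]], [[0, 0, 0], [0, 0, -1]], [[0, 0, 0], [0, 0, -1]], [[0, 0, 0], [0, 0, -1]], [[0, 0, 0], [0, 0, -1]], [[0, 0, 0], [0, 0, -1]]]' --fingers 105

```text
clock: 9.78
tcp_pos: [0.4734, 0.044, 0.2383]
orientation: [1.37, 2.826, 0.001]
contact_force: [-0.5, -0.2, 0.9]
grip_width: 0.0504
```

```bash
python3 - <<'E'
from h import *
o=r.get_obs(); d=grab_frame("wrist"); f=cv2.resize(d["frame"][:,:,::-1],None,fx=1.5,fy=1.5); cv2.imwrite("pics/w4.png",f)
print(o["tcp_pos"],o["joints"],o["contact_force"],o["grip_width"],R.from_rotvec(o["orientation"]).as_matrix()[:,0])
d=grab_frame("top"); cv2.imwrite("pics/t4.png",cv2.resize(d["frame"][115:255,120:270,::-1],None,fx=4,fy=4))
E
```

```text
[0.47342678 0.04395205 0.23830308] [-0.49854362  0.13375579  0.30357903  2.02617639 -0.04779207  0.98714245
  2.06772001] [-0.53549207 -0.19786218  0.89823972] 0.05041270881901333 [-6.19519505e-01  7.84981107e-01 -4.95042283e-04]
```

View pics/w4.png

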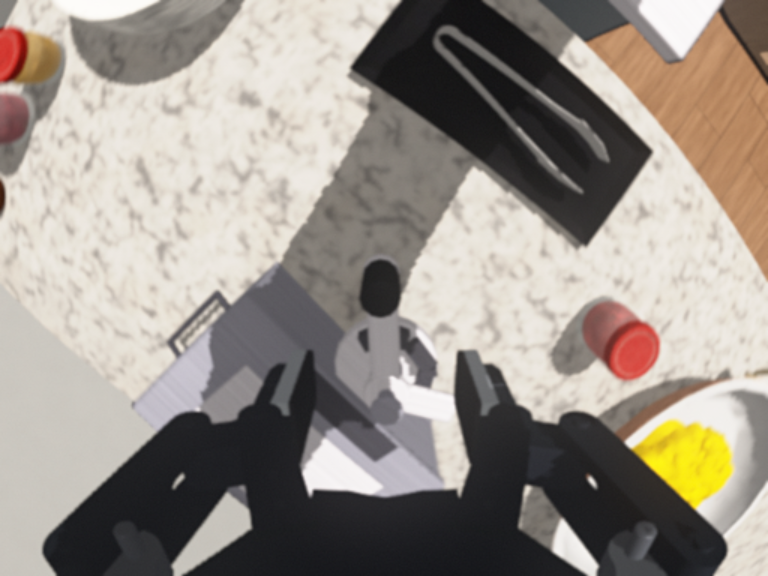

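View pics/t4.png

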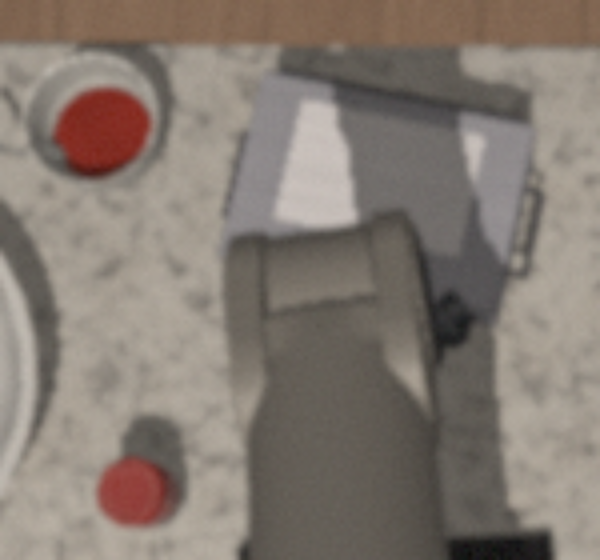

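```bash
python3 - <<'E'
from h import *
o=r.get_obs(); d=grab_frame("wrist")
cv2.imwrite("pics/w4z.png",cv2.resize(d["frame"][160:290,200:310,::-1],None,fx=5,fy=5,interpolation=cv2.INTER_CUBIC))
m=(d["frame"].max(2)<45).astype(np.uint8);m[:165]=0;m[220:]=0;m[:,:230]=0;m[:,280:]=0
ys,xs=np.nonzero(m);print(xs.min(),xs.max(),ys.min(),ys.max(),len(xs))
print(wplane((xs.min()+xs.max())/2,203,.170,o,d))
for p in [(.4735,.044,.1705),(.4735,.044,.1255),(.541,.095,.1)]: print(wproj(p,o,d))
E
```

```text
240 265 174 210 739
[0.47582304 0.04208475 0.17      ]
(np.float64(256.39430223943674), np.float64(202.43317592334424))
(np.float64(256.3285434732707), np.float64(184.74297797288583))
(np.float64(254.87144109525516), np.float64(252.47991914931936))
```

View pics/w4z.png

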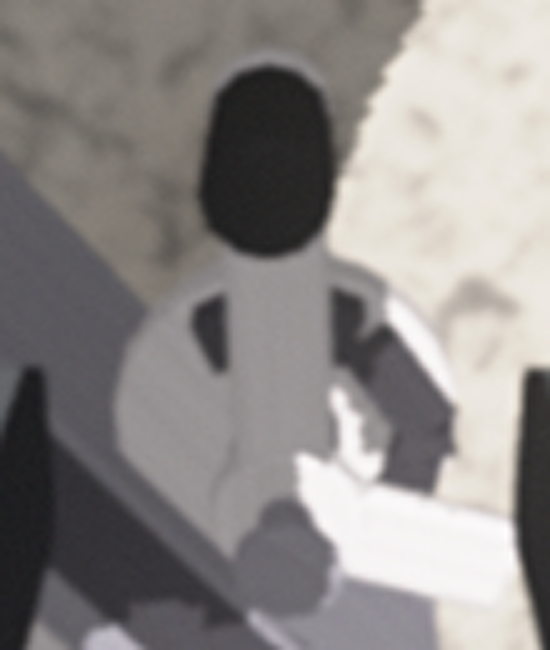

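```bash
python3 - <<'E'
from h import *
o=r.get_obs(); d=grab_frame("wrist")
p=wplane(252.7,198,.1705,o,d); print(p, wplane(252.7,200,.1705,o,d))
for z in (.1,.12,.13,.14): print(z,wproj((.541,.095,z),o,d))
M=R.from_rotvec(o["orientation"]).as_matrix(); print(M.T@(p-o["tcp_pos"]))
E
```

```text
[0.47233361 0.03962855 0.1705    ] [0.47359526 0.04060624 0.1705    ]
0.1 (np.float64(254.98956029808394), np.float64(252.54133015272743))
0.12 (np.float64(254.93364323394562), np.float64(262.29900361317465))
0.13 (np.float64(254.90355453897098), np.float64(267.59391203231263))
0.14 (np.float64(254.87192763513232), np.float64(273.1939098003563))
[-0.00275688 -0.0034138   0.06778743]
```

Call:
send_rows --series '[[[-0.002, -0.0005, 0.0245], [0, 0, 0]], [[0, 0, 0.0245], [0, 0, 0]], [[0, 0, 0.0245], [0, 0, 0]], [[0, 0, 0.0245], [0, 0, 0]], [[0, 0, 0], [0, 0, 0]]]'

```text
clock: 10.6
tcp_pos: [0.4727, 0.0418, 0.139]
orientation: [-1.375, -2.822, 0.004]
contact_force: [-0.1, 0.4, 0.3]
grip_width: 0.0503
```

```bash
cat > snap.py <<'E'
import sys
from h import *
o=r.get_obs(); d=grab_frame("wrist"); cv2.imwrite(f"pics/{sys.argv[1]}.png",cv2.resize(d["frame"][130:360,130:390,::-1],None,fx=2.5,fy=2.5,interpolation=cv2.INTER_CUBIC))
M=R.from_rotvec(o["orientation"]).as_matrix()
print(o["tcp_pos"].round(4),"F tool",(M.T@o["contact_force"]).round(1),"mom",o["moment"].round(2),o["grip_width"].round(4),"a",np.degrees(np.arctan2(M[1,0],M[0,0])).round(1),"j7",o["joints"][6].round(2),o["clock"])
c=np.array([.541,.095]); print("R from pivot",np.linalg.norm(o["tcp_pos"][:2]-c).round(4))
E
python3 snap.py w5
```

```text
Traceback (most recent call last):
  File "snap.py", line 5, in <module>
    print(o["tcp_pos"].round(4),"F tool",(M.T@o["contact_force"]).round(1),"mom",o["moment"].round(2),o["grip_width"].round(4),"a",np.degrees(np.arctan2(M[1,0],M[0,0])).round(1),"j7",o["joints"][6].round(2),o["clock"])
                                                                                                      ^^^^^^^^^^^^^^^^^^^^^
AttributeError: 'float' object has no attribute 'round'
```

View pics/w5.png

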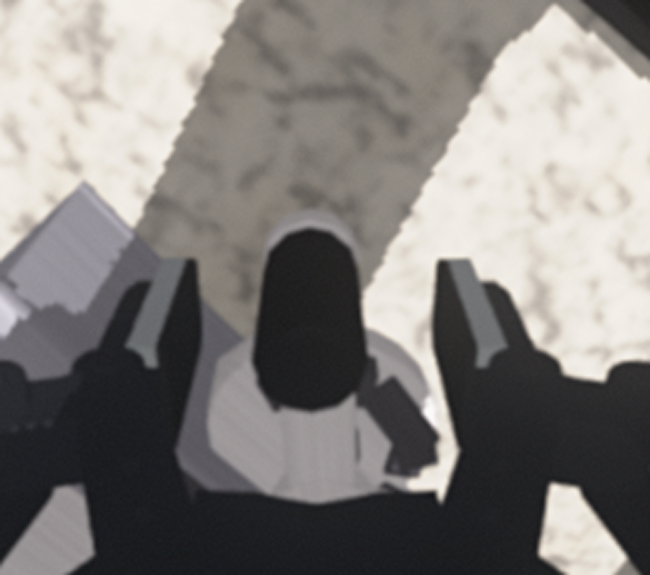

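Call:
send_rows --series '[[[0, 0, 0], [0, 0, 0]], [[0, 0, 0], [0, 0, 0.25]], [[0.0037, 0.0001, 0], [0, 0, 0.5]], [[0.0037, 0.0001, 0], [0, 0, 0.5]], [[0.0037, 0.0001, 0], [0, 0, 0.5]], [[0.0037, 0.0001, 0], [0, 0, 0.5]], [[0.0037, 0.0001, 0], [0, 0, 0.5]], [[0.0037, 0.0001, 0], [0, 0, 0.5]]]' --fingers 147

```text
clock: 11.65
tcp_pos: [0.4634, 0.0608, 0.1409]
orientation: [1.763, 2.599, 0.0]
contact_force: [-1.4, -3.4, 1.3]
grip_width: 0.0362
```

```bash
sed -i 's/o\["grip_width"\].round(4)/round(o["grip_width"],4)/' snap.py; python3 snap.py w6
```

```text
[0.4634 0.0608 0.1409] F tool [-2.7 -2.6 -1.3] mom [-0.57  0.07 -0.  ] 0.0362 a 111.7 j7 1.81 11.65
R from pivot 0.0848
```

View pics/w6.png

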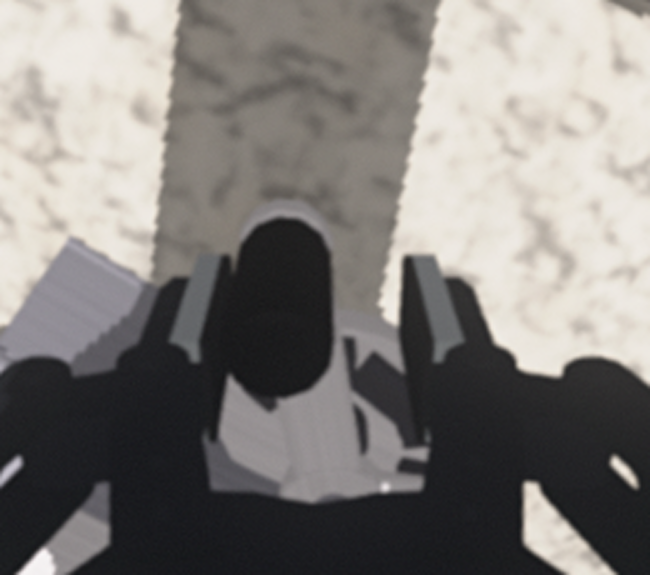

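The trailing finger pushes on the post (centre about (285,300) in the crop), with about 3 N.

Call:
send_rows --series '[[[0.0037, 0.0001, 0], [0, 0, 0.5]], [[0.0037, 0.0001, 0], [0, 0, 0.5]], [[0.0037, 0.0001, 0], [0, 0, 0.5]], [[0.0037, 0.0001, 0], [0, 0, 0.5]], [[0.0037, 0.0001, 0], [0, 0, 0.5]], [[0.0037, 0.0001, 0], [0, 0, 0.5]], [[0.0037, 0.0001, 0], [0, 0, 0.5]], [[0.0037, 0.0001, 0], [0, 0, 0.5]]]'

```text
clock: 12.7
tcp_pos: [0.4569, 0.0892, 0.1407]
orientation: [2.187, 2.255, -0.002]
contact_force: [-2.0, -4.9, 3.2]
grip_width: 0.0361
```

```bash
python3 snap.py w7
```

```text
[0.4569 0.0892 0.1407] F tool [-4.9 -2.1 -3.2] mom [-1.05  0.32 -0.04] 0.0361 a 91.7 j7 1.43 12.7
R from pivot 0.0843
```

View pics/w7.png

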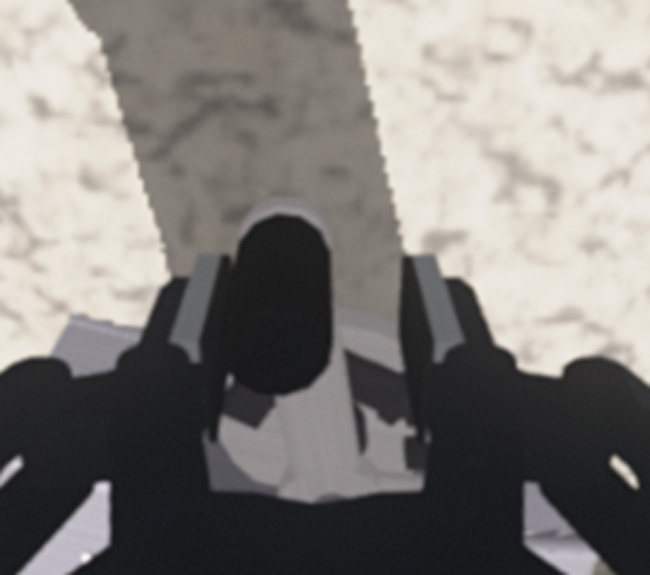

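Call:
send_rows --series '[[[0.0037, 0.0001, 0], [0, 0, 0.5]], [[0.0037, 0.0001, 0], [0, 0, 0.5]], [[0.0037, 0.0001, 0], [0, 0, 0.5]], [[0.0037, 0.0001, 0], [0, 0, 0.5]], [[0.0037, 0.0001, 0], [0, 0, 0.5]], [[0.0037, 0.0001, 0], [0, 0, 0.5]], [[0.0037, 0.0001, 0], [0, 0, 0.5]], [[0.0037, 0.0001, 0], [0, 0, 0.5]]]'

```text
clock: 13.75
tcp_pos: [0.4613, 0.1182, 0.1407]
orientation: [2.545, 1.841, -0.002]
contact_force: [-3.0, -4.0, 4.5]
grip_width: 0.0359
```

```bash
python3 snap.py w8
```

```text
[0.4613 0.1182 0.1407] F tool [-4.8 -1.6 -4.5] mom [-1.06  0.47  0.03] 0.0359 a 71.8 j7 1.06 13.75
R from pivot 0.083
```

View pics/w8.png

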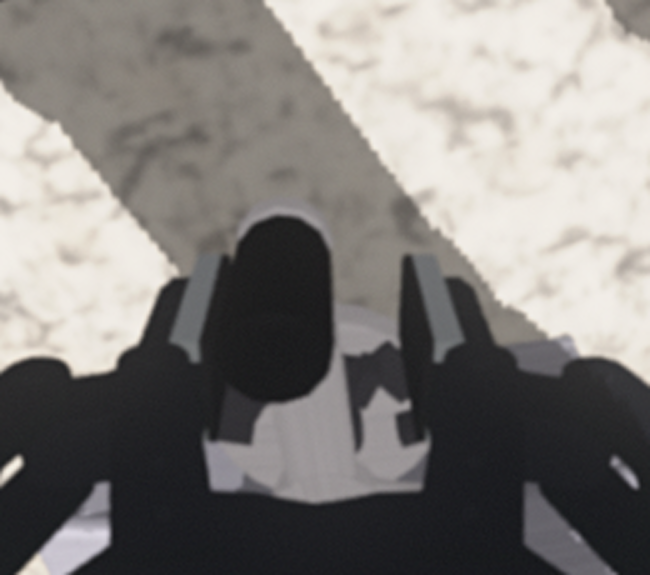

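Call:
send_rows --series '[[[0.0037, 0.0001, 0], [0, 0, 0.5]], [[0.0037, 0.0001, 0], [0, 0, 0.5]], [[0.0037, 0.0001, 0], [0, 0, 0.5]], [[0.0037, 0.0001, 0], [0, 0, 0.5]]]'

```text
clock: 14.3
tcp_pos: [0.4669, 0.132, 0.1405]
orientation: [-2.695, -1.614, 0.002]
contact_force: [-3.2, -4.8, 4.9]
grip_width: 0.0362
```

```bash
python3 snap.py w9
```

```text
[0.4669 0.132  0.1405] F tool [-5.8 -0.6 -4.9] mom [-0.99  0.62 -0.  ] 0.0362 a 61.8 j7 0.89 14.3
R from pivot 0.0828
```

View pics/w9.png

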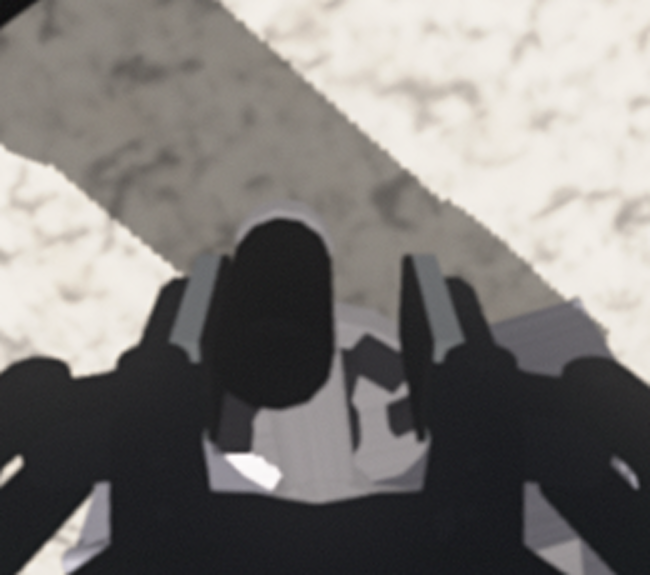

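Call:
send_rows --series '[[[0.0037, 0.0001, 0], [0, 0, 0.5]], [[0.0037, 0.0001, 0], [0, 0, 0.5]], [[0.0037, 0.0001, 0], [0, 0, 0.5]]]'

```text
clock: 14.72
tcp_pos: [0.4729, 0.1419, 0.1404]
orientation: [-2.794, -1.435, 0.002]
contact_force: [-2.5, -2.4, 2.5]
grip_width: 0.0359
```

Call:
send_rows --series '[[[0.0037, 0.0001, 0], [0, 0, 0.5]], [[0.0037, 0.0001, 0], [0, 0, 0.5]], [[0, 0, 0], [0, 0, 0]]]'

```text
clock: 15.1
tcp_pos: [0.4782, 0.1487, 0.1405]
orientation: [-2.853, -1.315, -0.002]
contact_force: [-0.6, 0.6, 1.1]
grip_width: 0.0358
```

```bash
python3 snap.py w10
```

```text
[0.4782 0.1487 0.1405] F tool [ 0.1 -0.8 -1.1] mom [-0.    0.05  0.03] 0.0358 a 49.5 j7 0.68 15.1
R from pivot 0.0827
```

View pics/w10.png

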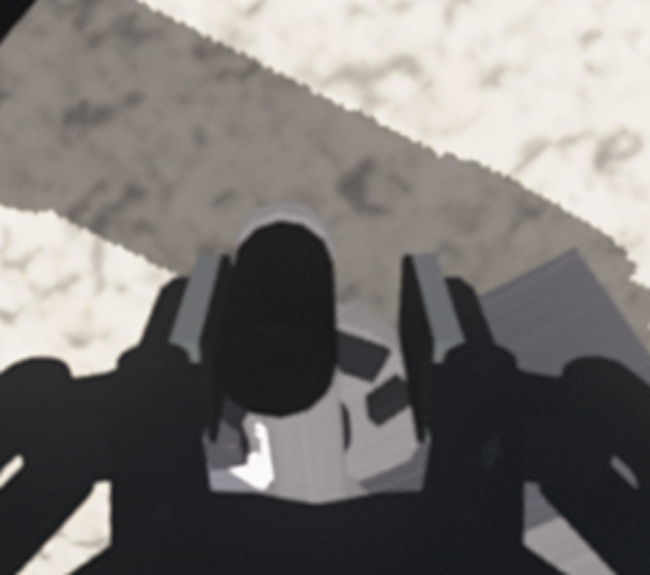

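The post is high (lower rim at crop row 415) and the force is near zero, so it is on the cam's top. I continue in small steps.

Call:
send_rows --series '[[[0.0037, 0.0001, 0], [0, 0, 0.5]], [[0.0037, 0.0001, 0], [0, 0, 0.5]], [[0.0037, 0.0001, 0], [0, 0, 0.5]]]'

```text
clock: 15.52
tcp_pos: [0.4856, 0.1561, 0.1403]
orientation: [-2.934, -1.123, -0.0]
contact_force: [0.1, -0.5, -0.5]
grip_width: 0.0363
```

```bash
python3 snap.py w11
```

```text
[0.4856 0.1561 0.1403] F tool [-0.2  0.4  0.5] mom [-0.03  0.08  0.03] 0.0363 a 41.9 j7 0.56 15.525
R from pivot 0.0824
```

View pics/w11.png

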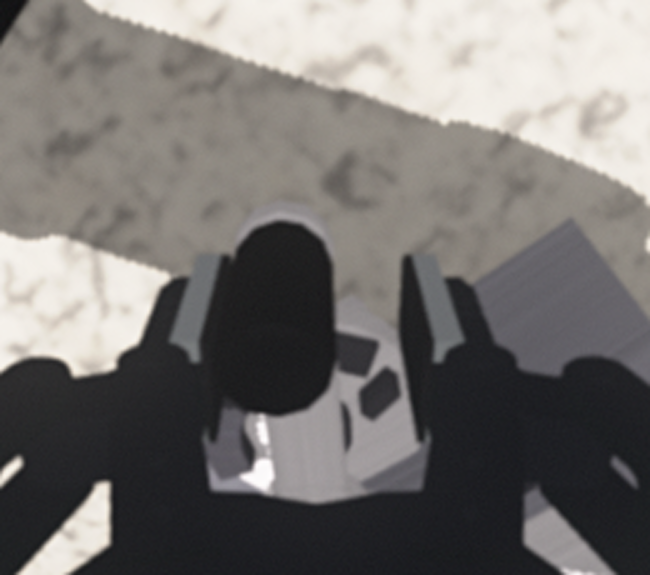

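Call:
send_rows --series '[[[0.0037, 0.0001, 0], [0, 0, 0.5]], [[0.0037, 0.0001, 0], [0, 0, 0.5]]]'

```text
clock: 15.82
tcp_pos: [0.4917, 0.161, 0.1404]
orientation: [-2.98, -0.995, -0.001]
contact_force: [0.6, -0.5, 0.4]
grip_width: 0.0359
```

```bash
python3 snap.py w12
```

```text
[0.4917 0.161  0.1404] F tool [ 0.2  0.7 -0.4] mom [-0.01 -0.01 -0.03] 0.0359 a 36.9 j7 0.49 15.825
R from pivot 0.0824
```

View pics/w12.png

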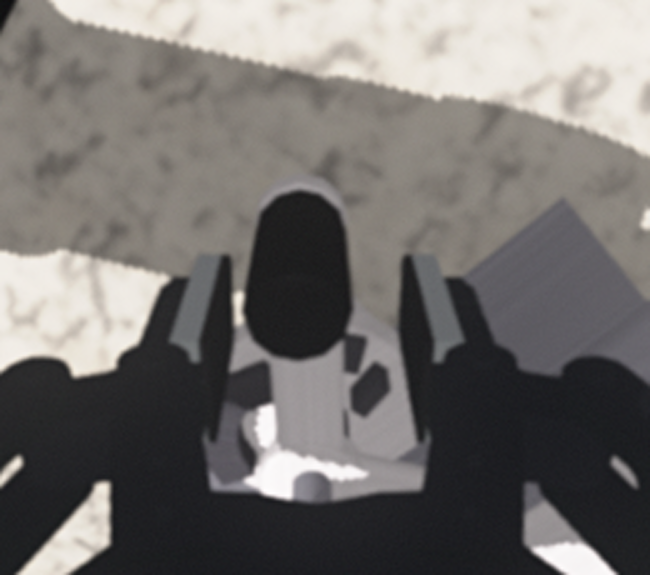

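The post dropped: its lower rim jumped from row 415 to 357, and it came free of both fingers. I centre the fingers on it and lift straight off.

Call:
send_rows --series '[[[-0.003, 0, 0], [0, 0, 0]], [[0, 0, -0.015], [0, 0, 0]], [[0, 0, -0.03], [0, 0, 0]], [[0, 0, -0.04], [0, 0, 0]], [[0, 0, -0.05], [0, 0, 0]], [[0, 0, -0.05], [0, 0, 0]], [[0, 0, 0], [0, 0, 0]]]'

```text
clock: 16.75
tcp_pos: [0.4912, 0.1591, 0.3301]
orientation: [-2.978, -0.993, -0.013]
contact_force: [-0.6, 0.1, -1.0]
grip_width: 0.0363
```

```bash
python3 - <<'E'
from h import *
o=r.get_obs(); d=grab_frame("wrist"); cv2.imwrite("pics/w13.png",cv2.resize(d["frame"][:,:,::-1],None,fx=1.5,fy=1.5))
print(o["tcp_pos"],o["contact_force"])
d=grab_frame("scene"); cv2.imwrite("pics/s13.png",cv2.resize(d["frame"][100:220,130:300,::-1],None,fx=4.5,fy=4.5,interpolation=cv2.INTER_CUBIC))
E
```

```text
[0.49124461 0.15905028 0.33013031] [-0.57611809  0.10184053 -1.02986931]
```

View pics/w13.png

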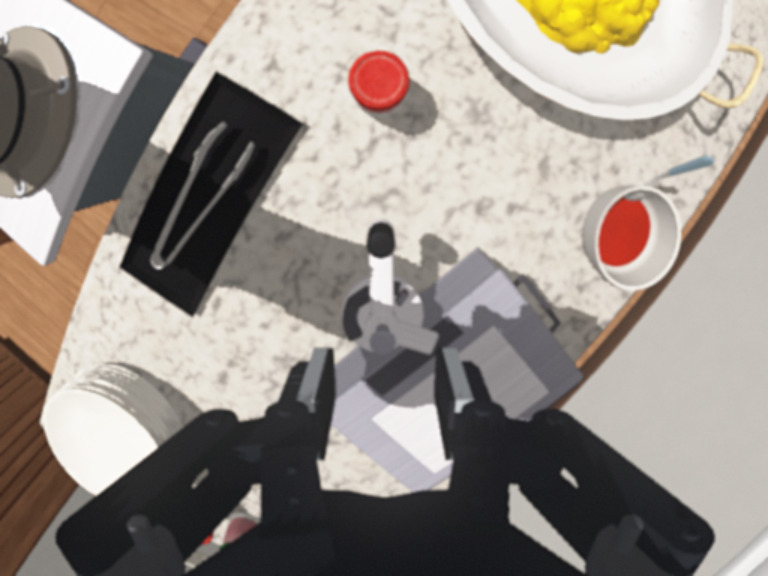

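View pics/s13.png

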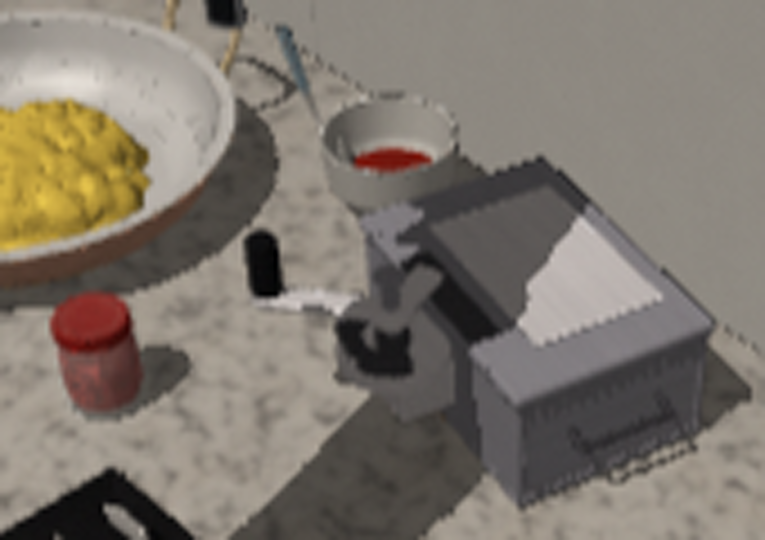

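```bash
python3 - <<'E'
from h import *
o=r.get_obs(); d=grab_frame("wrist")
cv2.imwrite("pics/w14.png",cv2.resize(d["frame"][140:260,215:315,::-1],None,fx=5,fy=5,interpolation=cv2.INTER_CUBIC))
s=(130+262/4.5-.4,100+239/4.5-.4)
o1,d1=ray("scene",*s)
for v in (160,164,168):
    o2,d2=wray(254,v,o,d)
    t=np.linalg.lstsq(np.c_[d1,-d2],o2-o1,rcond=None)[0]; a=o1+t[0]*d1;b=o2+t[1]*d2; print(v,a,b,np.linalg.norm(a-b))
# predicted top in scene for home/high at radius 85
E
```

```text
160 [0.48820397 0.16300823 0.15868423] [0.48112894 0.16604973 0.15725009] 0.007833493226612354
164 [0.48720266 0.1613593  0.16012698] [0.48347727 0.16292354 0.15932922] 0.00411846878222242
168 [0.48618392 0.15968167 0.16159484] [0.48579238 0.1598422  0.16150657] 0.00043228130404591086
```

View pics/w14.png

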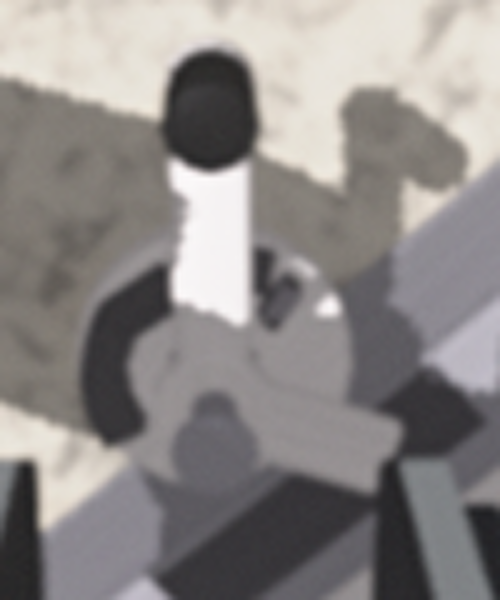

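```bash
python3 - <<'E'
from h import *
a=cv2.imread("pics/scene0.png"); b=grab_frame("scene")["frame"][:,:,::-1].copy()
for n,(x0,y0,x1,y1) in {"boxside":(246,170,290,215),"jarL":(140,162,165,194),"jars+mill":(315,210,388,296)}.items():
    g=lambda i:cv2.cvtColor(i[y0:y1,x0:x1],cv2.COLOR_BGR2GRAY).astype(np.float32)
    print(n,cv2.phaseCorrelate(g(a),g(b)))
print(r.get_obs()["contact_force"],r.get_obs()["clock"]); print(r.hand_in())
E
```

```text
boxside ((0.8887473815623821, 0.8378554673513392), 0.44993595076195986)
jarL ((0.6715194654062042, 0.5198474390999728), 0.7364502674341202)
jars+mill ((0.47699177311783814, 0.005461693364338771), 0.9932369892685502)
[ 0.07731827  0.00555544 -0.3323386 ] 16.95
the job is handed in; nothing more can be done
None
```

The cheese box is shut and locked, and I handed the job in at about 17 s of the allowed 64 s.

- **Lid:** I pushed it down with the closed fingers until it met its stop. The push ended at 15 N, with the fingertips at 108 mm.
- **Lever:** I turned it clockwise with one finger against the post, at no more than about 6 N, over the cam until it dropped. The drop came at about 80° of turn and I stopped there, so it was never pushed towards its stop. I then lifted straight off.

**Last checks**
- **Lock:** the post's top measured about 161 mm, against 162.5 mm expected when fully home and 180.5 mm on top of the cam. The tongue lies over the front edge of the lid, and no contact force was left on the arm.
- **Box, jars and mill:** by eye the box's corners have not moved in the scene camera. An image comparison gave shifts of under 1 pixel for the box, left jar, other jars and mill. The comparisons for the box side and left jar were weaker (confidence 0.45 and 0.74), because the lid and shadows had changed there.
- **Small disagreement:** the height fit between the wrist and scene cameras was off by 0.4 to 8 mm, depending on which pixel row I took as the post's top. All of those fits still put the post at the dropped height.

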